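# Index the vial carrier to the marked hole and hold its lock pin home

## Task

The blue vial carrier is locked in the middle hole of its rail. Pull up its black plunger knob, slide the carrier to the next hole on the side of the red marker (not the grey one), let the pin drop into that hole, then press the knob fully down and finish while still holding it pressed down. Both vials must stay standing in their cups, and leave the mouse and the timer alone.

Things in the scene. Friction and masses are not known exactly. Their poses are not given: they have to be found in the camera images.
- rail: Fixed indexing rail on a grey base plate 160 x 300 mm, its top at 10 mm, on rubber feet; an aluminium bar 30 mm wide, top at 55 mm, runs along the rail's own y axis between two dark end blocks (64 mm high). Five lock holes, 12 mm wide, lie in the bar's top at y = -100, -50, 0, +50, +100 mm. Origin: on the worktop, under the bar's middle; base plate spans x -55 to +105 mm. z up.
- carriage (a joint): Slide of the blue sleeve (46 x 64 mm, top at 60 mm) along the rail's +y, in m: 0 at the middle hole (start), +0.05 and -0.05 at the next holes. Sliding friction about 2 N; the engaged pin blocks it (2 mm play each way).
- plunger (a joint): Lift of knob and pin (8 mm), m: 0 = fully home, about 0.0035 = where its spring leaves it with the pin in a hole (it stays home only while pressed), above 0.012 the pin clears the bar, 0.020 = stop. The spring is 1 N per mm either way from 0.004: about 10 N to pull it to 0.014, 4 N to press it fully home, where it meets a hard stop.
- knob (a point): Centre of the black plunger knob, an upright cylinder 25 mm in diameter and 28 mm high, which slides up and down on the sleeve; its centre is 95 mm above the worktop when fully home, 99 mm at the start. The steel bushing below it (21 mm in diameter) stands on the sleeve's top. Free on all sides for fingers from above; best closed along the rail's y, since the vials stand behind.
- marker_red: Red marker, a round disc on a foot, 18 x 16 x 32 mm, on the front of the base plate 45 mm in front of the bar's centre line, beside the hole at +50 or -50 mm: it shows the hole to go to. Origin: centre of its underside.
- marker_grey: The same marker in grey, beside the other neighbouring hole (the wrong one). Origin: centre of its underside.
- vial_0_mid (a point): Centre of a glass vial with a black cap, 27 mm in diameter, 60 mm high, standing loose in one of the carrier's two cups (20 mm deep); the cups' axes lie 75 mm behind the knob (rail +x), 22 mm to either side. Centre 59 mm above the worktop.
- vial_1_mid (a point): Centre of the second vial, white cap, same size, in the other cup.
- mouse: Black computer mouse 108 x 60 x 36 mm, on the red pad to the right of the rail; leave alone. Origin: centre of its underside. (Fixed furniture to keep clear of: a printer 245 mm high on the right, about x 0.45 to 0.82, y -0.45 to -0.08 m, and a tower PC 412 mm high on the left, about x 0.33 to 0.83, y 0.46 to 0.63 m.)
- timer: White lab timer 62 x 66 x 18 mm with coloured buttons, behind the rail; leave alone. Origin: centre of its underside.
There are look-alikes about, which are no part of the job. There is more than one size of the part that bears vial_1_mid; the job needs the smaller.

How it is judged:
By the outcome, as a careful person would: the job done as asked, in the order asked, and still so for the second after the job is handed in, while the arm keeps its last pose, push and grip.
It also fails if it takes over 35 s, if anything falls off the work surface, if the arm or the gripper's body presses on something with over 40 N, if the wrist force passes 120 N, or if a joint passes its speed limit or range.

## Robot

A 6-joint arm with a two-finger parallel gripper is mounted at the origin on a cart in front of the work surface, level with it; the furniture and walls round the work are solid. World frame = base frame: x ahead of the robot, y to its left, z up, the work surface at z = 0. Lengths are in mm, angles in rad, forces in N, time in s.
With the tool pointing down it reaches from about 350 to 975 mm from the base axis. Payload 7.1 kg.
Tool frame: the origin (TCP) lies midway between the tips of the shut fingers; the grasp point (between the pads) lies 19 mm behind it; z points along the fingers, y is the line along which they close (so a half turn about z gives the same grasp; the last joint's range is limited). The gripper opens to 88 mm and grips with 3 to 60 N. Pads are 20 mm wide; open, the fingers measure 115 mm over their backs; the gripper's body (75 mm by 178 mm) begins 61 mm behind the grasp point.
Start: joints at [-1.302, 0.423, 1.63, -0, 1.089, -0.019], TCP at [177.42, -599.272, 222.675] pointing down, gripper open.
Joint ranges: [-3, 3], [-0.9, 2.11], [0.09, 2.58], [-1.31, 4.45], [0.11, 2.69], [-2.54, 2.54]. Speed limits (rad/s): [2.39, 2.39, 3.01, 3.14, 3.14, 3.14].

## Interface

Orientations are given as a rotation vector (axis times angle).
In Python, from workcell import ctrl gives the robot as it stands.
- The arm moves only by the shell command python3 -m inch 'ROWS' [OPENING]. ROWS is JSON, a list of rows, each an object with "xyz": the shift along the tool's x, y, z in mm, a list of three; "rot": the turn, a rotation vector about the tool's x, y, z in rad, a list of three. In form: [{"xyz": [dx, dy, dz], "rot": [ax, ay, az]}, ...]. A call has 1 to 12 rows; each row is the pose to reach, as a shift and turn from the pose commanded when the call began, along the tool's axes at that moment; what a row does not reach only later rows make up. A row lasts 1/12 s, in which the tool goes at most 41.7 mm and 7.16 degrees, less where a joint would pass 70% of its speed; a pose out of reach is approached as far as the arm can. A call with a gripper value outside its range is refused whole. OPENING is the closure in counts, from 0 (fully open) to 255 (shut), set as the call begins (- or left out, the last holds). The fingers move at their own pace and stop on an object; the grip force is fixed at half the most. Time passes only in rows, so rows that repeat a pose let the fingers close. It gives the time, the measured TCP pose, the force, the opening and the grip force at its end, in the units of the state.
- ctrl.get_obs(): the state, without advancing time (a new reading comes with each control period).
- ctrl.get_image(name): name is "side" or "top" or "wrist"; returns the picture (384x512x3 uint8, red, green, blue); there is no depth.
- ctrl.camera_model(name): a dict with "fx", "fy", "cx", "cy" (pixels), "position" and "attitude" of the camera in the world. Camera axes: x right, y up, looking along -z (the intrinsics and any distortion apply to the point x, -y, -z); pixel columns grow to the right and rows downward; lengths in mm; the calibration is good to about 2 mm. A picture is of the moment at which its call begins: read the wrist's pose just before it. camera_model takes no time and is no camera call; for the wrist camera it gives the pose at the moment of the call.
- ctrl.close_job(): hands the job in; it is judged then, once.
The state is a dict: "t": time; "qpos": joint angles; "qvel": joint speeds; "joint_torque": joint torques, N m; "ee_pos": TCP position; "orientation": TCP orientation; "ft_force": force on the tool from outside, world axes, zero at the start; "moment": the same for the moment, N m; "width": finger opening in mm; "grasp_force": force on a finger pad.
Only numpy, scipy, OpenCV 4.12 (cv2) and the standard library are available. Lean on these libraries where they do the work, as an engineer would, in place of code of your own. Each camera call takes 0.05 s, during which the arm holds its last target. There are 200 camera calls.

## Working session

There is one attempt and no reset: what is moved stays moved. The work goes in short steps, Python scripts to look and compute and a shell command to move; the robot and the scene stay as the last step left them, time stands still between calls to the robot, and variables do not carry over. Pictures are saved under pics/ and viewed, at most 10 in all, crops included, and the job is handed in when it is done.

```bash
mkdir -p pics; cat > h.py <<'E'
from workcell import ctrl
import numpy as np, cv2
from scipy.spatial.transform import Rotation as R
def att(a):
    a=np.array(a,float)
    return a if a.shape==(3,3) else (R.from_rotvec(a).as_matrix() if a.size==3 else R.from_quat(a).as_matrix())
def snap(n,f):
    im=ctrl.get_image(n); cv2.imwrite(f,im[:,:,::-1]); return im
def px2w(m,u,v,z):
    d=att(m["attitude"])@np.array([(u-m["cx"])/m["fx"],-(v-m["cy"])/m["fy"],-1])
    p=np.array(m["position"]); return p+d*(z-p[2])/d[2]
E
python3 - <<'E'
from h import *
a=snap("top","pics/t0.png");b=snap("side","pics/s0.png")
for n in("top","side"):print(ctrl.camera_model(n))
o=ctrl.get_obs();print(o)
E
```

```text
{'fx': 379.0135411864602, 'fy': 379.0135411864602, 'cx': 254.9344889627131, 'cy': 200.05837225289454, 'position': array([ 344.72818941,   87.53365779, 1040.75554826]), 'attitude': array([ 0.17667802, -0.1514854 , -1.4492276 ])}
{'fx': 377.9525388170673, 'fy': 377.9525388170673, 'cx': 266.07038075190957, 'cy': 186.05252329314592, 'position': array([ 71.8459248 , 775.98268693, 465.03132265]), 'attitude': array([ 0.45566839, -1.38503599, -2.19890146])}
{'t': 0.1, 'qpos': array([-1.30198512e+00,  4.23759573e-01,  1.63059661e+00, -3.24121122e-05,
        1.08862324e+00, -1.90008174e-02]), 'qvel': array([-0.00200903,  0.00105482, -0.00112285,  0.00236376, -0.00045165,
        0.00034148]), 'joint_torque': array([-6.05052210e-04, -5.45616281e+01, -2.74325198e+01,  6.44912012e-02,
        1.87614129e-02, -6.69795099e-06]), 'ee_pos': array([ 177.29129168, -598.80213149,  221.98913223]), 'orientation': array([-3.10775761e+00, -4.50361849e-01,  3.15981248e-04]), 'ft_force': array([-0.83827311, -0.36328564, -0.35480249]), 'moment': array([ 0.00822115,  0.04146718, -0.01084379]), 'grasp_force': 0.0, 'width': 87.68322420766692}
```

View pics/t0.png

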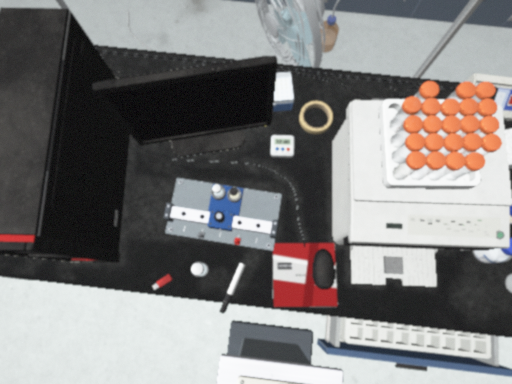

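View pics/s0.png

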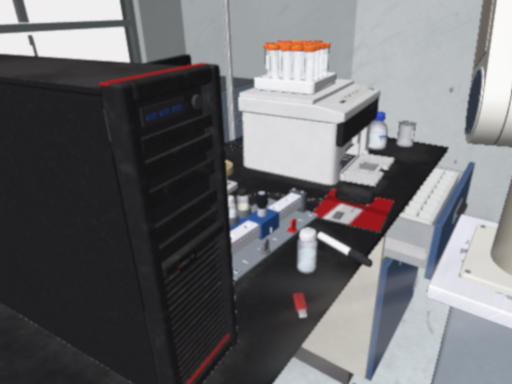

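The top view shows the rail at (222,213) with the blue carrier, its knob near (220,216), vials at (217,190) and (235,193), a red dot at (237,241) and a grey one near (202,235). A loose white-capped bottle at (199,269), red objects at (162,282) and the red pad are look-alikes off the rail. I'll confirm in an enlarged crop.

```bash
python3 - <<'E'
from h import *
im=cv2.imread("pics/t0.png")[165:285,145:295]
cv2.imwrite("pics/c0.png",cv2.resize(im,None,fx=5,fy=5,interpolation=cv2.INTER_CUBIC))
E
```

```text
(no output)
```

View pics/c0.png

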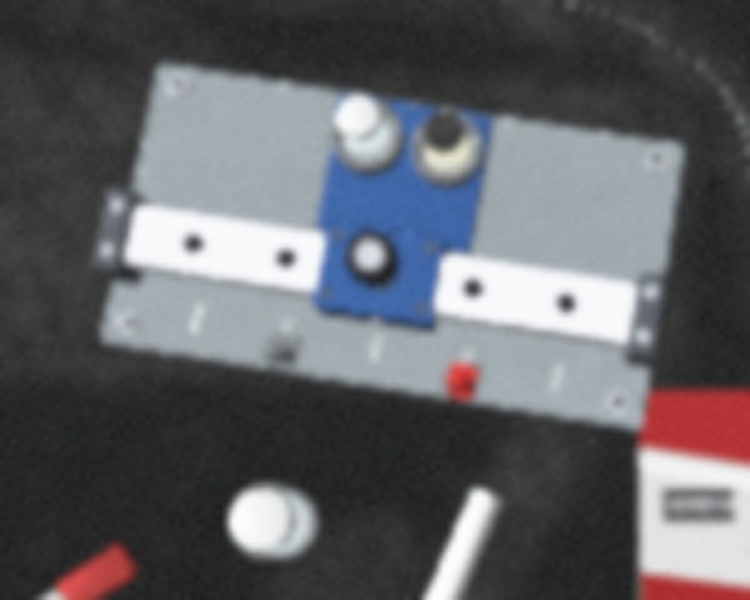

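The crop shows the blue carrier with the knob top at crop (371,256). The lock holes are at (194,244), (286,258), (473,288) and (566,302). The red marker (462,380) stands beside the first hole to the right of the carrier and the grey one (283,345) beside the first to the left. The red one on the base plate fits; the red cap at (100,575) and the pad are off the rail. White-capped vial in cup at (357,117) is the small one; the bigger loose bottle at (270,520) is the look-alike.

```bash
python3 - <<'E'
from h import *
m=ctrl.camera_model("top")
f=lambda u,v,z:px2w(m,145+(u-2)/5,165+(v-2)/5,z)
H=np.array([f(u,v,55) for u,v in[(194,244),(286,258),(473,288),(566,302)]]);print(H.round(1))
print("knob",f(371,256,113).round(1),"mid",H.mean(0).round(1),"red",f(462,380,32).round(1))
d=H[0]-H[3];yaw=np.arctan2(-d[0],d[1]);print("len",np.linalg.norm(d),"rail yaw",yaw)
o=ctrl.get_obs();T=R.from_rotvec(o["orientation"]);M=T.as_matrix();print(M.round(3))
ydir=d/np.linalg.norm(d)
k=H.mean(0)
# tool y along rail y: 
ty=M[:,1]
for s in(1,-1):
    a=np.arctan2((s*ydir)[1],(s*ydir)[0])-np.arctan2(ty[1],ty[0]);a=(a+np.pi)%(2*np.pi)-np.pi
    print("world turn",a,"tool z turn",-a)
print("tool shift to knob z 200",(M.T@(np.array([k[0],k[1],200])-o["ee_pos"])).round(1))
E
```

```text
[[498.2 299.7  55. ]
 [496.4 250.3  55. ]
 [491.9 150.3  55. ]
 [490.2 100.9  55. ]]
knob [493.3 198.9 113. ] mid [494.2 200.3  55. ] red [445.6 151.4  32. ]
len 199.00539537823764 rail yaw -0.040533038966484136
[[ 0.959  0.284 -0.   ]
 [ 0.284 -0.959  0.001]
 [-0.    -0.001 -1.   ]]
world turn 2.8132325466635066 tool z turn -2.8132325466635066
world turn -0.3283601069262865 tool z turn 0.3283601069262865
tool shift to knob z 200 [ 530.7 -676.2   22.9]
```

```bash
python3 -m inch '[{"xyz":[0,0,-40],"rot":[0,0,0.1]},{"xyz":[25,-32,-60],"rot":[0,0,0.2]},{"xyz":[50,-64,-60],"rot":[0,0,0.328]},{"xyz":[530,-676,-60],"rot":[0,0,0.328]},{"xyz":[530,-676,-60],"rot":[0,0,0.328]},{"xyz":[530,-676,-60],"rot":[0,0,0.328]},{"xyz":[530,-676,-60],"rot":[0,0,0.328]},{"xyz":[530,-676,-60],"rot":[0,0,0.328]},{"xyz":[530,-676,-60],"rot":[0,0,0.328]},{"xyz":[530,-676,-60],"rot":[0,0,0.328]},{"xyz":[530,-676,-60],"rot":[0,0,0.328]},{"xyz":[530,-676,-60],"rot":[0,0,0.328]}]' 0
cat > to.py <<'E'
from h import *
import sys
x,y,z=map(float,sys.argv[1:4]); ry=float(sys.argv[4]) if len(sys.argv)>4 else -0.0405
o=ctrl.get_obs();M=R.from_rotvec(o["orientation"]).as_matrix()
# wanted: tool y = -(rail y), z down
yd=-np.array([-np.sin(ry),np.cos(ry),0]);zd=np.array([0,0,-1]);W=np.c_[np.cross(yd,zd),yd,zd]
print("t",o["t"],"pos",o["ee_pos"].round(1),"F",o["ft_force"].round(1),"w",round(o["width"],1))
print("shift",(M.T@(np.array([x,y,z])-o["ee_pos"])).round(1),"rot",R.from_matrix(M.T@W).as_rotvec().round(3))
E
python3 to.py 494 199.5 230
```

```text
t: 1.1
ee_pos: [344.5, -175.2, 282.6]
orientation: [3.141, -0.064, 0.0]
ft_force: [1.2, -0.0, 0.2]
width: 88.1
grasp_force: 0.0
t 1.1 pos [ 344.5 -175.2  282.6] F [ 1.2 -0.   0.2] w 88.1
shift [ 134.1 -380.5   52.6] rot [ 0. -0. -0.]
```

```bash
python3 -m inch '[{"xyz":[134,-380,0],"rot":[0,0,0]},{"xyz":[134,-380,0],"rot":[0,0,0]},{"xyz":[134,-380,0],"rot":[0,0,0]},{"xyz":[134,-380,0],"rot":[0,0,0]},{"xyz":[134,-380,0],"rot":[0,0,0]},{"xyz":[134,-380,0],"rot":[0,0,0]},{"xyz":[134,-380,0],"rot":[0,0,0]},{"xyz":[134,-380,0],"rot":[0,0,0]},{"xyz":[134,-380,0],"rot":[0,0,0]},{"xyz":[134,-380,20],"rot":[0,0,0]},{"xyz":[134,-380,30],"rot":[0,0,0]},{"xyz":[134,-380,30],"rot":[0,0,0]}]'
python3 to.py 494 199.5 230
python3 - <<'E'
from h import *
m=ctrl.camera_model("wrist");print(m)
snap("wrist","pics/w0.png")
# expected pixel of knob top
def pr(p):
    c=att(m["attitude"]).T@(np.array(p)-m["position"]);return m["cx"]-m["fx"]*c[0]/c[2],m["cy"]+m["fy"]*c[1]/c[2]
print(pr([494,199.5,113]),pr([445.6,151.4,32]))
E
```

```text
t: 2.1
ee_pos: [492.1, 197.8, 249.8]
orientation: [3.139, -0.059, -0.008]
ft_force: [-0.7, -0.3, -0.4]
width: 87.8
grasp_force: 0.0
t 2.1 pos [492.1 197.8 249.8] F [-0.7 -0.3 -0.4] w 87.8
shift [ 1.9 -1.8 19.7] rot [0.002 0.005 0.003]
{'fx': 278.3833579767646, 'fy': 278.3833579767646, 'cx': 259.71633477226135, 'cy': 195.8468037073179, 'position': array([564.90968162, 196.03498897, 411.70987436]), 'attitude': array([-0.21386517,  0.21744101, -1.59730633])}
(np.float64(258.1958863106908), np.float64(184.70920274565032)) (np.float64(293.3041847360308), np.float64(203.32555121707966))
```

View pics/w0.png

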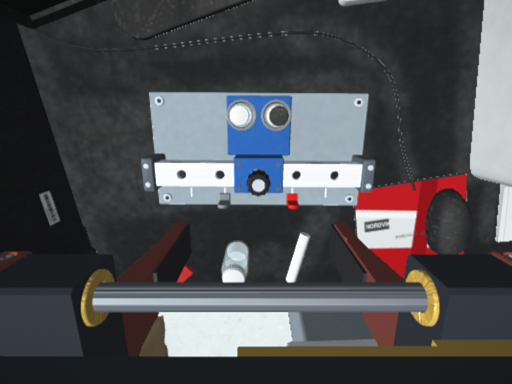

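The wrist view shows the knob at (258,184), where predicted. The bar is level in the image, with the red marker at (293,202) to the right and the grey one at (224,201) to the left. Descending.

```bash
python3 -m inch '[{"xyz":[1,-1,30],"rot":[0,0,0]},{"xyz":[1,-1,60],"rot":[0,0,0]},{"xyz":[1,-1,90],"rot":[0,0,0]},{"xyz":[1,-1,110],"rot":[0,0,0]},{"xyz":[1,-1,110],"rot":[0,0,0]},{"xyz":[1,-1,110],"rot":[0,0,0]}]'
python3 to.py 494 199.5 80
python3 - <<'E'
from h import *
snap("wrist","pics/w1.png")
E
```

```text
t: 2.65
ee_pos: [494.4, 196.9, 142.9]
orientation: [3.14, -0.065, -0.002]
ft_force: [1.0, 0.1, 0.7]
width: 87.6
grasp_force: 0.0
t 2.65 pos [494.4 196.9 142.9] F [1.  0.1 0.7] w 87.6
shift [-0.4 -2.6 62.9] rot [ 0.001  0.001 -0.001]
```

View pics/w1.png

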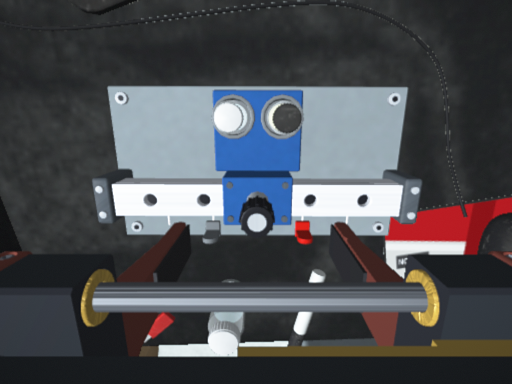

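The knob at (257,221) sits midway between the open fingers, in line with the plan. Going down and closing.

```bash
python3 -m inch '[{"xyz":[0,-2.5,25],"rot":[0,0,0]},{"xyz":[0,-2.5,45],"rot":[0,0,0]},{"xyz":[0,-2.5,60],"rot":[0,0,0]},{"xyz":[0,-2.5,62],"rot":[0,0,0]},{"xyz":[0,-2.5,62],"rot":[0,0,0]},{"xyz":[0,-2.5,62],"rot":[0,0,0]}]'
python3 to.py 494 199.5 80
python3 -m inch '[{"xyz":[0,0,0],"rot":[0,0,0]},{"xyz":[0,0,0],"rot":[0,0,0]},{"xyz":[0,0,0],"rot":[0,0,0]},{"xyz":[0,0,0],"rot":[0,0,0]},{"xyz":[0,0,0],"rot":[0,0,0]},{"xyz":[0,0,0],"rot":[0,0,0]},{"xyz":[0,0,0],"rot":[0,0,0]},{"xyz":[0,0,0],"rot":[0,0,0]},{"xyz":[0,0,0],"rot":[0,0,0]},{"xyz":[0,0,0],"rot":[0,0,0]}]' 255
```

```text
t: 3.2
ee_pos: [496.1, 200.9, 82.4]
orientation: [-3.14, 0.064, -0.004]
ft_force: [-0.2, -0.5, -0.2]
width: 88.1
grasp_force: 0.0
t 3.2 pos [496.1 200.9  82.4] F [-0.2 -0.5 -0.2] w 88.1
shift [-2.1  1.5  2.4] rot [-0.001 -0.002  0.   ]
t: 4.03
ee_pos: [494.7, 200.5, 80.5]
orientation: [3.141, -0.063, -0.0]
ft_force: [1.1, 0.3, -0.1]
width: 25.1
grasp_force: 12.8
```

```bash
python3 -m inch '[{"xyz":[0,0,-3],"rot":[0,0,0]},{"xyz":[0,0,-6],"rot":[0,0,0]},{"xyz":[0,0,-9],"rot":[0,0,0]},{"xyz":[0,0,-12],"rot":[0,0,0]},{"xyz":[0,0,-13.5],"rot":[0,0,0]},{"xyz":[0,0,-13.5],"rot":[0,0,0]},{"xyz":[0,0,-13.5],"rot":[0,0,0]},{"xyz":[0,0,-13.5],"rot":[0,0,0]}]' 255
```

```text
t: 4.7
ee_pos: [494.7, 200.5, 93.8]
orientation: [3.141, -0.063, -0.001]
ft_force: [2.8, -0.1, -13.3]
width: 24.4
grasp_force: 30.0
```

```bash
python3 -m inch '[{"xyz":[0,3,-13.5],"rot":[0,0,0]},{"xyz":[0,6,0],"rot":[0,0,0]}]' - >/dev/null 2>&1 & echo skip; kill %1 2>/dev/null; python3 to.py 494 199.5 80
```

```text
skip
t 4.7 pos [494.7 200.5  93.8] F [  2.8  -0.1 -13.3] w 24.4
shift [-0.6  1.  13.8] rot [0. 0. 0.]
```

That last command was malformed. I killed it before it took effect, and the clock still reads 4.7. Next is the proper slide.

```bash
python3 to.py 494 199.5 80 | head -1; python3 -m inch '[{"xyz":[0,3,0],"rot":[0,0,0]},{"xyz":[0,8,0],"rot":[0,0,0]},{"xyz":[0,14,0],"rot":[0,0,0]},{"xyz":[0,20,0],"rot":[0,0,0]},{"xyz":[0,26,0],"rot":[0,0,0]},{"xyz":[0,32,0],"rot":[0,0,0]},{"xyz":[0,38,0],"rot":[0,0,0]},{"xyz":[0,44,0],"rot":[0,0,0]},{"xyz":[0,48,0],"rot":[0,0,0]},{"xyz":[0,50,0],"rot":[0,0,0]},{"xyz":[0,50,0],"rot":[0,0,0]},{"xyz":[0,50,0],"rot":[0,0,0]}]' 255; python3 - <<'E'
from h import *
snap("wrist","pics/w2.png")
E
```

```text
t 4.7 pos [494.7 200.5  93.8] F [  2.8  -0.1 -13.3] w 24.4
t: 5.7
ee_pos: [492.5, 150.0, 94.0]
orientation: [3.14, -0.063, -0.001]
ft_force: [1.9, -2.0, -13.6]
width: 24.7
grasp_force: 30.0
```

View pics/w2.png

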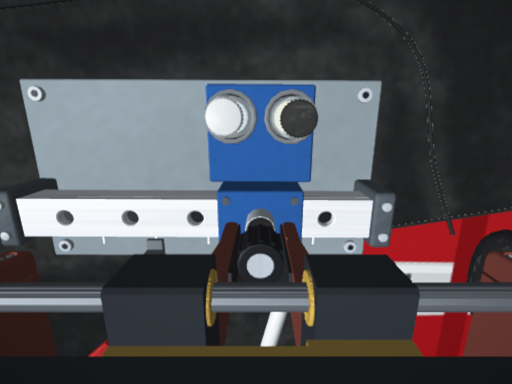

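The carrier sits at column 260, between holes at 195 and 325 (one pitch is 65 px), so it is at the -50 hole. Both vials are standing at (228,116) and (296,117). Lowering the pin.

```bash
python3 -m inch '[{"xyz":[0,0,3],"rot":[0,0,0]},{"xyz":[0,0,6],"rot":[0,0,0]},{"xyz":[0,0,9],"rot":[0,0,0]},{"xyz":[0,0,11],"rot":[0,0,0]},{"xyz":[0,0,13],"rot":[0,0,0]},{"xyz":[0,0,13],"rot":[0,0,0]},{"xyz":[0,0,13],"rot":[0,0,0]},{"xyz":[0,0,13],"rot":[0,0,0]}]' 255
```

```text
t: 6.42
ee_pos: [492.7, 150.8, 81.4]
orientation: [-3.141, 0.063, 0.0]
ft_force: [-3.6, -2.1, -0.6]
width: 24.6
grasp_force: 30.0
```

Force is near zero and the height is back to the starting level, so the pin is in the hole. Pressing home.

```bash
python3 -m inch '[{"xyz":[0,0,1],"rot":[0,0,0]},{"xyz":[0,0,2],"rot":[0,0,0]},{"xyz":[0,0,3],"rot":[0,0,0]},{"xyz":[0,0,4],"rot":[0,0,0]},{"xyz":[0,0,4.5],"rot":[0,0,0]},{"xyz":[0,0,4.5],"rot":[0,0,0]},{"xyz":[0,0,4.5],"rot":[0,0,0]},{"xyz":[0,0,4.5],"rot":[0,0,0]}]' 255
```

```text
t: 7.08
ee_pos: [492.8, 150.8, 77.1]
orientation: [-3.141, 0.063, -0.0]
ft_force: [-6.8, -0.2, 5.6]
width: 24.7
grasp_force: 30.0
```

```bash
python3 -m inch '[{"xyz":[0,0,0.5],"rot":[0,0,0]},{"xyz":[0,0,1],"rot":[0,0,0]},{"xyz":[0,0,1],"rot":[0,0,0]},{"xyz":[0,0,1],"rot":[0,0,0]},{"xyz":[0,0,1],"rot":[0,0,0]},{"xyz":[0,0,1],"rot":[0,0,0]}]' 255
```

```text
t: 7.58
ee_pos: [493.0, 150.9, 77.0]
orientation: [-3.141, 0.063, -0.001]
ft_force: [-9.2, -1.5, 16.7]
width: 24.1
grasp_force: 30.0
```

The tool moved 0.1 mm for 11 N, so the knob is on its hard stop. One last look before handing in.

```bash
python3 -m inch '[{"xyz":[0,0,0],"rot":[0,0,0]},{"xyz":[0,0,0],"rot":[0,0,0]},{"xyz":[0,0,0],"rot":[0,0,0]},{"xyz":[0,0,0],"rot":[0,0,0]},{"xyz":[0,0,0],"rot":[0,0,0]},{"xyz":[0,0,0],"rot":[0,0,0]}]' 255; python3 - <<'E'
from h import *
snap("wrist","pics/w3.png")
E
```

```text
t: 8.08
ee_pos: [493.0, 150.9, 77.0]
orientation: [-3.141, 0.063, -0.001]
ft_force: [-8.8, -0.8, 17.7]
width: 24.5
grasp_force: 30.0
```

View pics/w3.png

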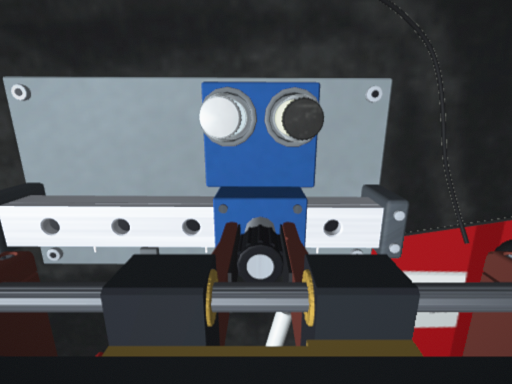

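The carrier is at the hole midway between those at columns 191 and 332. Both vials stand in their cups at (224,117) and (298,118), and the knob is held down with a steady 17 N.

```bash
python3 -c "from workcell import ctrl; print(ctrl.close_job())"
```

```text
the job is handed in; nothing more can be done
None
```

The carrier is in the hole beside the red marker with its pin dropped in; the job is handed in at about 8 s with the knob held on its stop at about 17 N and both vials standing in their cups.

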